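Punch the blank, then hold the sprung clamp cover at the marker

TASK

With the mallet, drive the yellow-capped punch of the blue jig all the way down while the cover is shut, then lay the mallet back on the bench without dropping it. Then take hold of the sprung clamp cover (it has a black grip bar), lift it until it stands at the same angle as the red-tipped marker arm beside it, and finish still holding it there, so that the blank can be drawn out. Leave the marker arm and everything else on the bench where they are.

Things in the scene. Friction and masses are not known exactly. Their poses are not given: they have to be found in the camera images.
- jig: Blue punching jig bolted to the bench. Base x -80..120, y -170..110 mm, 53 mm high with the aluminium blank on it. Origin on the bench surface; x points from the cover's bar back to the hinge (away from the robot at yaw 0), y along the hinge, z up. The C-frame carrying the punch lies at y -148..-102: arm x -45..75, top at z 100; post x 45..75, top at z 112.
- punch (a joint): travel of the spring-return punch pin in m: 0 up, 0.014 fully down; it takes about 3 N to start and 10 N at the bottom, and springs back up.
- punch_top (a point): centre of the top face of the punch's yellow cap (26 mm diameter, 9 mm thick); with the punch up it lies at x -20, y -125, z 120 mm in the jig's frame, 20 mm above the C-frame arm. Moves down with the punch.
- cover (a joint): Angle in rad of the aluminium clamp cover (160 x 130 x 10 mm): 0 shut (level), growing as its front (the bar's side) is lifted, up to 1.25. A spring hinge pulls it shut: lifting at the bar takes about 4 N when shut, 8 N at 0.8 rad; let go, it snaps shut. The hinge line runs along jig y at x +90, z 60 mm in the jig's frame.
- lift_bar (a point): The cover's black round grip bar, 14 mm diameter, 100 mm long along jig y, fixed to the cover. The point is its middle: shut, at x -110, y 0, z 70 mm in the jig's frame, so 200 mm in front of the hinge line, 10 mm above it and 40 mm before the cover's edge; nothing below it but the bench. 10 mm rods at y +-40 mm join it to the cover; 65 mm between them is free to grip.
- cover_tip (a point): tip of the yellow finger at the cover's front corner next to the marker arm, 200 mm from the hinge line. Its x axis is the cover's: it points to the hinge along the cover.
- pointer (a joint): angle in rad of the marker arm, measured as the cover's angle is (same hinge line, same zero): the angle to hold the cover at, 0.35 to 0.75. Held by friction only, so do not knock it.
- pointer_tip (a point): red tip of the marker arm, 200 mm from the hinge line, at jig y +100 mm, 32 mm beside the cover's yellow finger; when the cover is at the marked angle the two tips are level. Its x axis points along the arm to the hinge.
- mallet: Mallet, 0.36 kg, most of it in the head: black rubber cylinder, 46 mm diameter, 80 mm tall, standing on one striking face, so that its pale wooden handle is level. Origin at the centre of that lower face, z up. The handle runs along the mallet's -x, from 20 to 170 mm from the head's axis; 16 mm wide (y), 22 mm tall, its middle line 40 mm above the lower face.
- mallet_head (a point): middle of the mallet's head, on its axis, 40 mm above the lower face. The bench top is at z = 0.
- dolly: dark steel panel-beating dolly with a turned knob on top, 64 mm diameter, 103 mm tall, a bystander; origin at the middle of its underside.
- spray_can: spray can, 60 mm diameter, 150 mm tall, a bystander; origin at the middle of its underside.
- offcut: flat aluminium bar offcut, 95 x 38 x 10 mm, a bystander; origin at the middle of its underside.
- bearing: steel bearing ring, 52 mm diameter, 16 mm high, a bystander; origin at the middle of its underside.
- wrench: steel wrench lying flat, a bystander; origin at the middle of its underside.
- goggles: clear plastic safety goggles, about 75 x 156 x 56 mm, a bystander; origin at the middle of its underside.
- marker_pen: red marker pen, 125 x 14 x 14 mm, a bystander; origin at the middle of its underside.
Mind the look-alikes: they are no part of the job. Leave any pink look-alike of the mallet alone.

How it is judged (in metres and radians):
On the way, in this order (a step that is already met when the one before it is completed fails the run):
1. the punch is driven down (at least 11 of its 14 mm) by the mallet, with the cover shut (value of joint punch above 0.011 m and contact force between mallet and punch above 2 N and value of joint cover below 0.05 rad).
2. the mallet rests on the bench, let go of (height (world z) of mallet_head below 0.05 m and contact force between the fingers and mallet below 0.1 N and linear speed of mallet below 0.05 m/s), for 0.2 s.
At the end, for the whole second after the job is handed in: The cover is held still by the fingers (at least 2 N), within 0.08 rad (about 4.5 degrees) of the marker arm's angle; the mallet rests on the bench (middle of its head under 50 mm high), not touched by the fingers nor touching the cover; the punch is up again (all of step 2 and angle between the x axis of cover_tip and the x axis of pointer_tip, either way round below 0.08 rad and velocity of joint cover between -0.08 and 0.08 rad/s and contact force between the fingers and cover above 2 N and contact force between mallet and cover below 0.1 N and value of joint punch below 0.004 m); the arm keeps its last pose, push and grip.
It fails at once if the mallet is dropped or thrown (contact force between the fingers and mallet below 0.1 N and linear speed of mallet above 0.7 m/s).
It fails at once if the marker arm is knocked (its tip moved over 15 mm) (distance of pointer_tip from where it was at the start of the episode above 0.015 m).
It fails at once if a bystander is moved over 30 mm (distance of any of dolly, spray_can, offcut, bearing, wrench, goggles, marker_pen from where it was at the start of the episode above 0.03 m).
It also fails if it takes over 64 s, if anything falls off the work surface, if the arm or the gripper's body presses on something with over 40 N, if the wrist force passes 120 N, or if a joint passes its speed limit or range.

ROBOT

A 6-joint arm with a two-finger parallel gripper is mounted at the origin on the work surface. World frame = base frame: x ahead of the robot, y to its left, z up, the work surface at z = 0. Lengths are in mm, angles in rad, forces in N, time in s.
With the tool pointing down it reaches from about 325 to 875 mm from the base axis. Payload 4.4 kg.
Tool frame: the origin (TCP) lies on the centre line of the jaws, within the pads' length; the fingertips stand ahead of it and the grasp point (between the pads) lies 6 mm ahead of it (ctrl.tcp_to_tips is the z of the fingertips in the tool frame, in mm); z points along the fingers, y is the line along which they close (so a half turn about z gives the same grasp; the last joint's range is limited). The gripper opens to 85 mm and grips with 20 to 120 N. Pads are 22 mm wide; open, the fingers measure 114 mm over their backs; the gripper's body (76 mm by 85 mm) begins 54 mm behind the grasp point. The pads swing forward as they close: fully open they stand 13 mm farther back than shut.
Start: joints at [-1.359, 0.207, 1.542, -0, 1.393, -0.15], TCP at [204.052, -537.578, 233.382] pointing down, gripper open.
Joint ranges: [-2.73, 2.73], [-0.86, 2.22], [0.23, 2.46], [-1.11, 4.25], [0.08, 2.63], [-2.82, 2.82]. Speed limits (rad/s): [2.79, 2.79, 3.14, 3.14, 3.14, 3.14].

INTERFACE

Orientations are given as a 3x3 rotation matrix whose columns are the frame's x, y, z axes.
In Python, from plant import ctrl, sensors, optics gives the robot as it stands. Calls block until the motion is done:
- ctrl.move_ptp(position, orientation): joint-space move of the TCP to a pose.
- ctrl.move_l(position, rot=None, vel=150, threshold=None): straight line of the TCP; rot=None keeps the orientation; vel is the mean speed in mm/s. With threshold (N) it stops when the force on the tool has changed by that much, and returns True; else False.
- ctrl.set_joints(angles): joint-space move.
- ctrl.gripper_to(opening, force=None): finger opening in mm; force is the grip in N (None keeps the last); returns when the fingers have stopped.
- ctrl.hold(seconds).
- ctrl.solve_ik(position, orientation): joint angles nearest the present ones, or None.
- sensors.read_state(): the state.
- optics.grab_frame(name): name is "scene" or "top" or "wrist"; returns (picture, depth): 384x512x3 uint8, red, green, blue; 384x512 float32, mm along the optical axis (not along the pixel's ray), 0 where there is no reading.
- optics.camera_params(name): a dict with "mtx" (3x3 intrinsics, pixels), "R" (3x3) and "t" (3): a world point X has camera coordinates R X + t; the wrist camera has in their place "T_tool_cam" (4x4, takes a point from camera to tool coordinates, whose origin is the TCP and whose axes are the flange's). Camera axes: x right, y down, z forward; pixel columns grow to the right and rows downward; lengths in mm; the calibration is good to about 2 mm. The wrist camera is an equidistant fisheye: a pixel r from the principal point sees the ray r / f radians off the axis. A picture is of the moment at which its call begins: read the wrist's pose just before it. camera_params takes no time and is no camera call.
A pose or a line that the arm cannot do raises ctrl.MotionError and nothing moves.
- ctrl.finish_job(): hands the job in; it is judged then, once.
The state is a dict: "t": time; "q": joint angles; "qvel": joint speeds; "tau": joint torques, N m; "eef_pos": TCP position; "eef_rot": TCP orientation; "force": force on the tool from outside, world axes, zero at the start; "wrist_torque": the same for the moment, N m; "grip_width": finger opening in mm; "grasp_force": force on a finger pad.
Only numpy, scipy, OpenCV 4.12 (cv2) and the standard library are available. Lean on these libraries where they do the work, as an engineer would, in place of code of your own. Each camera call takes 0.05 s, during which the arm holds its last target. There are 200 camera calls.

## Working session

There is one attempt and no reset: what is moved stays moved. The work goes in short steps, each a Python script; the robot and the scene stay as the last script left them, time stands still between calls to the robot, and variables do not carry over. Pictures are saved under pics/ and viewed, at most 10 in all, crops included, and the job is handed in when it is done.

```bash
ls; mkdir -p pics
python3 - <<'E'
from plant import ctrl,sensors,optics
import cv2,numpy as np
for n in ("scene","top","wrist"):
    p,d=optics.grab_frame(n); np.savez(f"{n}0.npz",p=p,d=d); cv2.imwrite(f"pics/{n}0.png",p[:,:,::-1])
    c=optics.camera_params(n); print(n,{k:np.round(v,3).tolist() for k,v in c.items()})
    print((d>0).mean(), d[d>0].min() if (d>0).any() else 0, d.max())
a=[cv2.imread(f"pics/{n}0.png") for n in ("scene","top")]
print(sensors.read_state()); print(ctrl.tcp_to_tips)
E
```

```text
pics
scene {'mtx': [[383.294, 0.0, 256.745], [0.0, 383.294, 191.496], [0.0, 0.0, 1.0]], 'R': [[-0.534, 0.845, 0.017], [0.598, 0.392, -0.699], [-0.598, -0.363, -0.715]], 't': [203.184, -218.762, 1637.365]}
0.99603271484375 845.9164 3887.9146
top {'mtx': [[392.065, 0.0, 252.295], [0.0, 392.065, 195.422], [0.0, 0.0, 1.0]], 'R': [[0.012, -1.0, -0.016], [-0.993, -0.01, -0.116], [0.116, 0.018, -0.993]], 't': [25.206, 453.241, 1521.5]}
0.9961649576822916 748.71027 2525.337
wrist {'mtx': [[297.319, 0.0, 256.898], [0.0, 297.319, 191.962], [0.0, 0.0, 1.0]], 'T_tool_cam': [[-0.001, -0.947, -0.32, 82.708], [1.0, -0.001, -0.0, 0.183], [-0.0, -0.32, 0.947, -140.925], [0.0, 0.0, 0.0, 1.0]]}
0.9960378011067709 54.44251 1572.4427
{'t': 0.15, 'q': array([-1.35850675e+00,  2.07300532e-01,  1.54264189e+00,  1.28677535e-05,
        1.39349933e+00, -1.50493839e-01]), 'qvel': array([ 4.25733475e-05, -1.90845006e-03, -5.29117484e-03, -5.72811260e-04,
        1.43532295e-03,  1.34639104e-04]), 'tau': array([ 9.17100588e-04, -3.83506608e+01, -2.92037129e+01, -8.66805294e-05,
        6.60318561e-03,  1.39888553e-05]), 'eef_pos': array([ 203.92539886, -536.99218803,  232.44155785]), 'eef_rot': array([[ 9.34913540e-01,  3.54875374e-01, -3.77220701e-04],
       [ 3.54875456e-01, -9.34911832e-01,  1.81025642e-03],
       [ 2.89747328e-04, -1.82629961e-03, -9.99998290e-01]]), 'force': array([0.64791389, 0.01997922, 0.67867379]), 'wrist_torque': array([-0.00489184,  0.00653242,  0.05392063]), 'grasp_force': 0.0, 'grip_width': 85.59184448255448}
25.0
```

View pics/scene0.png

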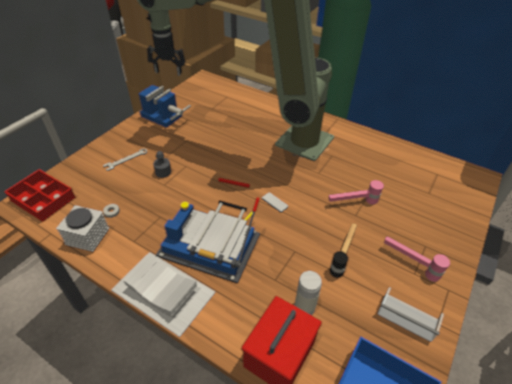

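View pics/top0.png

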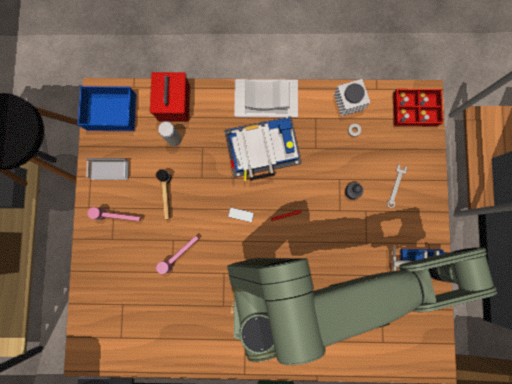

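The mallet is the black head with a pale handle: top (163,176), handle to (167,218); scene (340,262). It could be confused with the pink mallets at top (95,213) and (163,268) or the dark dolly at (355,190). The jig is at top (265,148) with its yellow cap at (290,145). There is a red tip near scene (254,205), separate from the red marker pen at top (286,215).

```bash
cat > h.py <<'E'
from plant import ctrl,sensors,optics
import cv2,numpy as np
def grab(n,tag=None):
    s=sensors.read_state(); p,d=optics.grab_frame(n); c=optics.camera_params(n)
    if n=="wrist":
        T=np.eye(4);T[:3,:3]=s['eef_rot'];T[:3,3]=s['eef_pos'];W=T@c['T_tool_cam']
        R=W[:3,:3];o=W[:3,3]
    else: R=c['R'].T;o=-R@c['t']
    v=dict(p=p,d=d,K=c['mtx'],R=R,o=o,fish=n=="wrist")
    if tag: cv2.imwrite(f"pics/{tag}.png",p[:,:,::-1]); np.savez(f"{tag}.npz",**v)
    return v
def load(tag): return dict(np.load(f"{tag}.npz"))
def ray(v,u,w):
    "camera-frame ray directions, z=1 (for fisheye rays within 90 deg)"
    K=v['K'];x=(np.asarray(u,float)-K[0,2])/K[0,0];y=(np.asarray(w,float)-K[1,2])/K[1,1]
    if v['fish']:
        r=np.hypot(x,y)+1e-12;s=np.tan(r)/r;x,y=x*s,y*s
    return np.stack([x,y,np.ones_like(x)],-1)
def onplane(v,u,w,z):
    r=ray(v,u,w)@v['R'].T; return v['o']+r*((z-v['o'][2])/r[...,2])[...,None]
def cloud(v):
    u,w=np.meshgrid(np.arange(v['d'].shape[1]),np.arange(v['d'].shape[0]))
    return (ray(v,u,w)*v['d'][...,None])@v['R'].T+v['o']
def twoview(va,pa,vb,pb):
    A=[];b=[]
    for v,p in((va,pa),(vb,pb)):
        r=v['R']@ray(v,*p);r/=np.linalg.norm(r);M=np.eye(3)-np.outer(r,r);A.append(M);b.append(M@v['o'])
    X=np.linalg.lstsq(np.vstack(A),np.hstack(b),rcond=None)[0]
    return X,np.linalg.norm(np.vstack(A)@X-np.hstack(b))
E
python3 - <<'E'
from h import *
np.set_printoptions(precision=1,suppress=True)
t=grab("top","top1");s=grab("scene","scene1")
C=cloud(t);D=cloud(s)
for n,u,w in [("head",163,176),("hend",167,218),("hmid",165,195),("cap",290,145),("bar?",260,172),("red?",233,165),("yel?",245,178),("can",167,130),("bench",300,250)]: print(n,C[w,u])
for n,u,w in [("head",340,262),("hend",352,228),("cap",185,206),("red",254,205),("bar",232,208)]: print("s",n,D[w,u])
for tag in("top","scene"):
    v=load(tag+"1");hsv=cv2.cvtColor(v['p'],cv2.COLOR_RGB2HSV);P=cloud(v)
    for n,lo,hi in(("yel",(24,150,120),(34,255,255)),("red",(0,180,120),(6,255,255))):
        k,l,st,ce=cv2.connectedComponentsWithStats(cv2.inRange(hsv,lo,hi))
        for i in range(1,k):
            if 4<st[i,4]<800: print(tag,n,st[i,4],ce[i],np.median(P[l==i],0))
x=cv2.resize(t['p'][100:230,140:310],None,fx=4,fy=4,interpolation=cv2.INTER_CUBIC)
cv2.imwrite("pics/crop1.png",x[:,:,::-1])
E
```

```text
head [519.2 374.5  76.4]
hend [358.7 358.6  52.8]
hmid [448.3 370.   51.9]
cap [ 634.5 -111.2  118.9]
bar? [552.5   0.5  -4.5]
red? [544.9  98.1 177.2]
yel? [516.4  58.5  62.7]
can [679.1 346.8 154. ]
bench [ 241.  -160.7   -4.7]
s head [545.6 388.8  78.7]
s hend [385.  365.3  52.6]
s cap [ 645.3 -102.   116.8]
s red [562.6 101.9 167.9]
s bar [487.2 -36.5  -0.3]
top yel 30 [289.4 144.4] [ 637.7 -107.6  119.5]
top yel 28 [244.9 175.2] [530.4  58.7  62.2]
top red 16 [231.9 164.2] [548.6 101.8 174.1]
top red 48 [286.4 214.5] [ 381.9 -109.9   12.9]
scene yel 37 [184.2 204.5] [ 642.5 -107.   118. ]
scene yel 20 [248.8 215.4] [531.3  61.2  62. ]
scene red 561 [ 38.4 193.3] [ 823.4 -628.8   21.1]
scene red 5 [ 33.  173.4] [ 779.8 -717.7   44.3]
scene red 9 [ 20.7 181.3] [ 826.  -716.2   46.7]
scene red 40 [255.7 204.3] [557.2 104.1 168.2]
```

View pics/crop1.png

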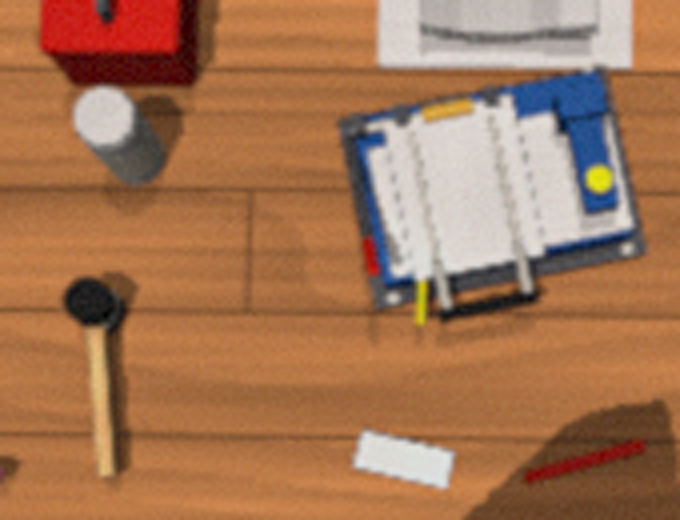

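The crop shows the black-headed mallet with a pale handle at crop (92,300) to (107,475). It also shows the jig with its cap (598,180), bar (490,303), yellow finger (421,302) and red tip (371,257). Next I'll take close wrist views of both.

Run:
```python
from h import *
np.set_printoptions(precision=1,suppress=True)
def down(a): # tool down, tool x at world angle a deg
    a=np.radians(a);x=np.array([np.cos(a),np.sin(a),0]);z=np.array([0,0,-1.]);return np.column_stack([x,np.cross(z,x),z])
for i,(p,a) in enumerate([((520,-60,330),100),((600,0,330),100),((440,370,260),185),((480,330,260),185)]):
    ctrl.move_ptp(np.array(p,float),down(a)); ctrl.hold(.2); grab("wrist",f"w{i}")
print(sensors.read_state()['t'])
a=[cv2.imread(f"pics/w{i}.png") for i in range(4)]
cv2.imwrite("pics/wm.png",cv2.resize(np.vstack([np.hstack(a[:2]),np.hstack(a[2:])]),(800,600),interpolation=cv2.INTER_AREA))
```

```text
5.675
```

View pics/wm.png

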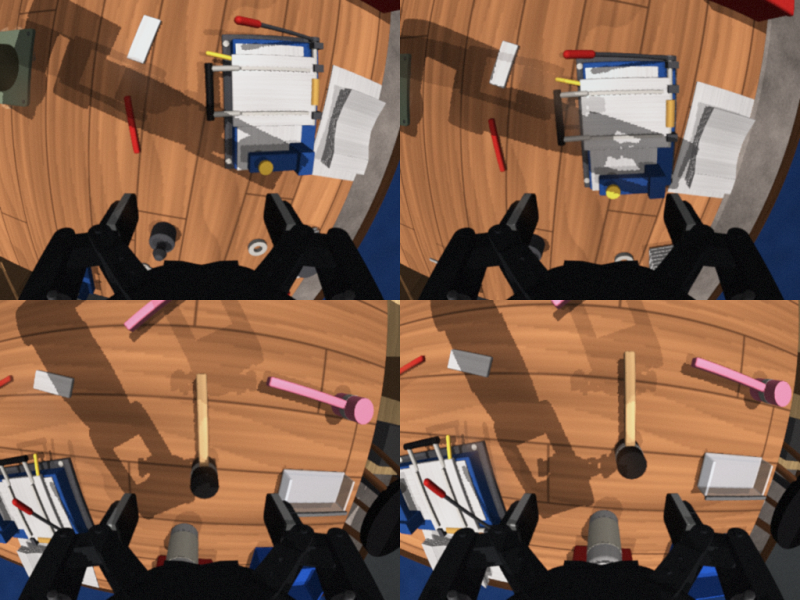

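The wrist views (mosaic half scale) show the jig with cap (265,168), bar (210,92) and red tip (240,20) in w0. The mallet is in w2, head (204,480), handle up to (202,376). I'll measure these now.

Run:
```python
from h import *
np.set_printoptions(precision=1,suppress=True)
V=[load(f"w{i}") for i in range(4)]; C=[cloud(v) for v in V]
def near(P,x,y,r): return np.hypot(P[...,0]-x,P[...,1]-y)<r
def comp(v,m):
    k,l,st,ce=cv2.connectedComponentsWithStats(m.astype(np.uint8)); i=1+np.argmax(st[1:,4]); return ce[i],st[i,4],l==i
print("JIG")
F={}
for i in(0,1):
    h=cv2.cvtColor(V[i]['p'],cv2.COLOR_RGB2HSV);P=C[i];y=cv2.inRange(h,(22,130,60),(36,255,255))>0;r=(cv2.inRange(h,(0,170,80),(8,255,255))>0)
    masks=dict(cap=y&near(P,640,-108,40),fing=y&near(P,530,60,50),red=r&near(P,555,102,60)&(P[...,2]>80),
      bar=(h[...,2]<60)&near(P,530,10,75)&(P[...,2]>45)&(P[...,2]<95))
    for n,m in masks.items():
        c,a,l=comp(V[i],m);Q=P[l];F[n,i]=c
        print(i,n,c,a,"med",np.median(Q,0),"min",Q.min(0),"max",Q.max(0))
        if n in("bar","fing","red"):
            (cx,cy),(w,hh),ang=cv2.minAreaRect(Q[:,:2].astype(np.float32)); print("   rect",cx,cy,w,hh,ang)
    print("bench z",np.median(P[300:301,:][0,:,2]),np.median(P[near(P,420,20,40)][:,2]))
for n in("cap","fing","red","bar"): print(n,twoview(V[0],F[n,0],V[1],F[n,1]))
print("MALLET")
for i in(2,3):
    P=C[i];h=cv2.cvtColor(V[i]['p'],cv2.COLOR_RGB2HSV);z=P[...,2]
    m=near(P,530,378,60)&(z>70)&(z<90)
    c,a,l=comp(V[i],m);Q=P[l];F['top',i]=c
    print(i,"head top",c,a,np.median(Q,0),cv2.minEnclosingCircle(Q[:,:2].astype(np.float32)))
    m=near(P,440,370,110)&(z>43)&(z<62)&(h[...,2]>110)&(P[...,0]<505)
    c,a,l=comp(V[i],m);Q=P[l];F['han',i]=c
    print(i,"handle",c,a,np.median(Q,0),cv2.minAreaRect(Q[:,:2].astype(np.float32)))
    print("bench z",np.median(P[near(P,430,290,25)][:,2]))
for n in("top","han"): print(n,twoview(V[2],F[n,2],V[3],F[n,3]))
```

```text
JIG
0 cap [339.9 214.1] 116 med [ 639.  -107.1  120.5] min [ 628.3 -119.7  117. ] max [651.7 -97.9 122.1]
0 fing [280.1  70.5] 168 med [531.2  59.3  63.5] min [508.4  55.4   1. ] max [551.9  69.5  65.5]
   rect 530.33740234375 62.54936218261719 13.284124374389648 43.69430160522461 87.48236083984375
0 red [316.6  27.6] 344 med [551.8 100.3 173.7] min [534.5  93.2 155.2] max [573.5 110.3 183.7]
   rect 554.3109130859375 101.85941314697266 39.87204360961914 11.708399772644043 11.909668922424316
0 bar [267.9 117.7] 708 med [525.7  -7.1  75.9] min [509.5 -55.5  70. ] max [540.9  41.7  79.5]
   rect 525.6864624023438 -6.778034210205078 13.529356002807617 97.95162200927734 11.83203411102295
bench z 1.6480106423646816 0.47345955397037187
1 cap [271.8 247.6] 171 med [ 638.9 -111.4  120.6] min [ 627.7 -121.4  118.4] max [651.9 -97.3 122.1]
1 fing [215.2 103.8] 149 med [531.7  59.7  63.5] min [508.7  51.6   0.7] max [551.3  63.3  66.4]
   rect 530.0023193359375 57.18593978881836 11.431344985961914 42.670631408691406 88.46904754638672
1 red [228.5  68.8] 407 med [552.9 102.1 172.5] min [535.2  9
[... 668 characters left out ...]
p [261.3 236.1] 1083 [522.8 381.3  80.2] ((526.2247314453125, 381.2909851074219), 23.529714584350586)
2 handle [258.8 150.9] 1502 [424.7 370.   51.2] ((428.94146728515625, 370.23907470703125), (143.31240844726562, 16.125736236572266), 6.406645774841309)
bench z 336.3588321909317
3 head top [296.5 209.8] 1193 [523.5 380.7  80.1] ((525.5323486328125, 381.6673889160156), 23.495059967041016)
3 handle [294.2 125.6] 1612 [429.1 370.3  51.2] ((430.7757568359375, 371.123779296875), (147.6149139404297, 16.581424713134766), 6.486653804779053)
bench z 0.4071801242764366
top (array([525.5, 381.6,  75.2]), np.float64(0.051747635723916656))
han (array([429.7, 371.4,  33.9]), np.float64(2.126911206239927))
```

```bash
cat >> h.py <<'E'
def down(a):
    a=np.radians(a);x=np.array([np.cos(a),np.sin(a),0]);z=np.array([0,0,-1.]);return np.column_stack([x,np.cross(z,x),z])
YAW=np.radians(12.1);RJ=np.array([[np.cos(YAW),-np.sin(YAW),0],[np.sin(YAW),np.cos(YAW),0],[0,0,1]])
OJ=np.array([633.3,16.3,0.])
MY=np.radians(6.42);MH=np.array([525.8,381.5,0]);MX=np.array([np.cos(MY),np.sin(MY),0])
def S():
    s=sensors.read_state(); print(round(s['t'],2),np.round(s['eef_pos'],1),"F",np.round(s['force'],1),"w",round(s['grip_width'],1),"gf",round(float(s['grasp_force']),1)); return s
E
python3 - <<'E'
from h import *
np.set_printoptions(precision=3,suppress=True)
# pointer angle from red cloud
for i in(0,1):
    v=load(f"w{i}");P=cloud(v);h=cv2.cvtColor(v['p'],cv2.COLOR_RGB2HSV)
    m=(cv2.inRange(h,(0,170,80),(8,255,255))>0)&(P[...,2]>120)&(np.hypot(P[...,0]-555,P[...,1]-102)<60)
    Q=(P[m]-OJ)@RJ; vx,vz,x0,z0=cv2.fitLine(Q[:,[0,2]].astype(np.float32),cv2.DIST_HUBER,0,.01,.01).ravel()
    rad=np.hypot(90-Q[:,0],Q[:,2]-60); print("slope angle",np.arctan(-vz/vx),"centre angle",np.arctan2(z0-60,90-x0),"rad",rad.min(),rad.max(),Q.min(0),Q.max(0))
g=MH-50*MX
R=down(186.42)
ctrl.gripper_to(50)
ctrl.move_ptp(g+[0,0,120],R); ctrl.move_l(g+[0,0,46],vel=80); S()
ctrl.gripper_to(0,force=120); S()
ctrl.move_l(g+[0,0,60],vel=40); ctrl.hold(.3); S()
ctrl.move_l(g+[0,0,270],vel=150); ctrl.hold(.2); S()
v=grab("wrist","w5")
P=cloud(v);z=P[...,2]
m=(np.hypot(*(P[...,:2]-MH[:2]).transpose(2,0,1))<35)&(z>270)&(z<330)
Q=P[m]; print(m.sum(),np.median(Q,0),cv2.minEnclosingCircle(Q[:,:2].astype(np.float32)))
A=np.c_[Q[:,:2]-Q[:,:2].mean(0),np.ones(len(Q))]; print("plane",np.linalg.lstsq(A,Q[:,2],rcond=None)[0])
E
```

```text
slope angle 0.5661665 centre angle 0.64006996 rad 160.6027677603186 207.01371996434173 [-79.235  94.33  155.181] [-39.359 106.062 183.652]
slope angle 0.61096615 centre angle 0.64209634 rad 163.37163658714277 429.24966052733606 [-78.83   72.655 157.31 ] [-33.268 105.866 471.17 ]
7.83 [476.7 376.2  46.6] F [-0.3  0.4  0.8] w 50.3 gf 0.0
8.27 [476.3 376.3  47. ] F [-1.7 -0.9  5.3] w 11.2 gf 118.0
9.07 [475.9 375.8  59.7] F [-0.3  1.2 -3.5] w 11.2 gf 117.9
10.82 [475.8 375.7 269. ] F [ 0.5 -0.4 -2.4] w 11.4 gf 117.9
1595 [503.635 378.513 287.406] ((500.5988464355469, 378.11212158203125), 10.525854110717773)
plane [  2.038   0.247 286.547]
```

View pics/w5.png

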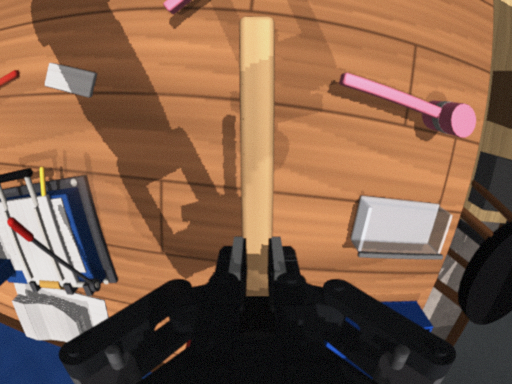

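The mallet is held: the handle is between the pads at (258,260) with its end at (257,20), but the gripper hides the head. I'll get the head's tilt from the slope of the handle.

```bash
cat >> h.py <<'E'
def handle():
    s=sensors.read_state();v=grab("wrist");P=(cloud(v)-s['eef_pos'])@s['eef_rot'];h=cv2.cvtColor(v['p'],cv2.COLOR_RGB2HSV)
    m=(np.abs(P[...,1])<14)&(P[...,0]>25)&(P[...,0]<130)&(np.abs(P[...,2])<40)&(h[...,2]>110)
    Q=P[m]; a=np.polyfit(Q[:,0],Q[:,2],1); b=np.polyfit(Q[:,0],Q[:,1],1); print("handle in tool: n",m.sum(),"z slope",a.round(3),"y slope",b.round(3),"x max",Q[:,0].max()); return a
E
python3 - <<'E'
from h import *
handle()
h=OJ+RJ@[-20,-125,0]; g=h-50*MX; print(g)
R=down(186.42)
ctrl.move_l(g+[0,0,270],rot=R,vel=180); S()
ctrl.move_l(g+[0,0,190],vel=120); ctrl.hold(.2); S(); handle()
for n in("scene","top"): grab(n,n+"6")
x=cv2.resize(load("scene6")['p'][120:290,110:310],None,fx=3.9,fy=3.5)[:,:,::-1]; cv2.imwrite("pics/c6.png",x)
E
```

```text
handle in tool: n 6671 z slope [-0.015 -3.879] y slope [ 0.001 -0.385] x max 119.77834251389864
[ 590.2602082  -115.70606665    0.        ]
13.87 [ 590.2 -115.1  270. ] F [-0.1  0.1 -3. ] w 11.3 gf 117.9
14.88 [ 591.1 -116.   191.4] F [ 0.4 -0.1 -3.3] w 10.9 gf 117.9
handle in tool: n 3026 z slope [-0.015 -4.079] y slope [0.005 1.082] x max 119.75531432509702
```

View pics/c6.png

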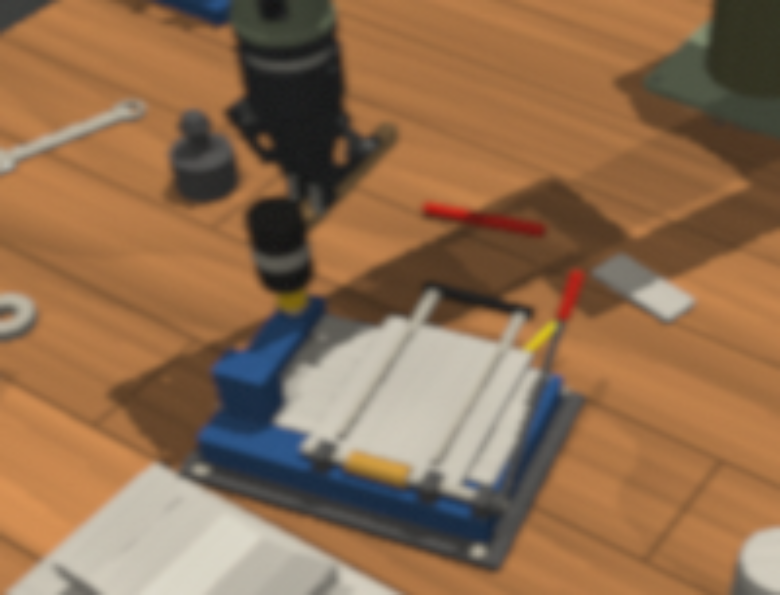

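The black head (280,245) is directly above the yellow cap (292,300), and the handle is level. Now the press.

Run:
```python
from h import *
s=S(); p=s['eef_pos'].copy(); p[:2]=[590.26,-115.7]
ctrl.move_l(np.r_[p[:2],170],vel=60); S()
for z in (162,158,155,152.5,150.5):
    hit=ctrl.move_l(np.r_[p[:2],z],vel=25,threshold=30); s=S(); print(z,hit)
    if hit: break
handle(); grab("scene","scene7")
x=cv2.resize(load("scene7")['p'][160:240,150:250],None,fx=6,fy=6)[:,:,::-1]; cv2.imwrite("pics/c7.png",x)
```

```text
15.03 [ 590.6 -115.8  190.7] F [-0.6 -0.4 -3.5] w 11.1 gf 117.9
15.52 [ 589.8 -115.5  169.2] F [-0.2  0.6 -3.9] w 11.4 gf 117.8
15.98 [ 590.7 -116.   162.8] F [-1.7 -1.3  1.6] w 11.2 gf 118.4
162 False
16.29 [ 590.6 -116.   158.4] F [-1.5 -0.5  3.5] w 11.2 gf 118.7
158 False
16.56 [ 590.4 -115.9  155.2] F [-3.  -1.5  5.3] w 11.6 gf 118.9
155 False
16.81 [ 590.4 -115.9  152.9] F [-2.6 -0.8  6.6] w 11.4 gf 119.1
152.5 False
17.06 [ 590.2 -116.1  152.3] F [-5.6 -0.6 11.4] w 11.7 gf 119.8
150.5 False
handle in tool: n 5018 z slope [ 0.018 -4.174] y slope [-0.01   0.922] x max 119.44050055523635
```

View pics/c7.png

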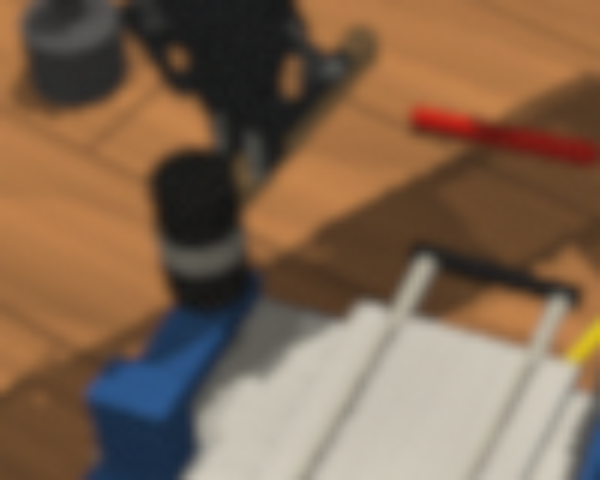

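The head (200,235) sits down on the C-frame arm with the cap hidden under it. The force stepped up to about 15 N at the stop, so the punch is fully down. Now I'll carry the mallet back.

Run:
```python
from h import *
g=MH-50*MX; R=down(186.42)
ctrl.move_l([590.3,-115.7,270],vel=120)
ctrl.move_l(g+[0,0,270],rot=R,vel=180); handle()
ctrl.move_l(g+[0,0,60],vel=120); ctrl.hold(.2); S()
print(ctrl.move_l(g+[0,0,45.5],vel=25,threshold=5)); S()
ctrl.hold(.2); ctrl.gripper_to(30); ctrl.hold(.2); S()
ctrl.move_l(g+[0,0,150],vel=120); ctrl.hold(.1); S()
v=grab("top","top8");P=cloud(v);z=P[...,2]
m=(np.hypot(P[...,0]-520,P[...,1]-380)<45)&(z>65)&(z<95);print("head",np.median(P[m],0),m.sum())
# check reachability of cover poses
def cov(th,al0,y=-8,r=(-200,10)):
    "bar centre and tool rot in world at cover angle th, tool starting al0 below horizontal"
    c,s=np.cos(th),np.sin(th); A=np.array([[c,0,s],[0,1,0],[-s,0,c]])
    b=np.array([90,0,60])+A@np.array([r[0],y,r[1]])
    a=al0+th; tz=np.array([np.cos(a),0,-np.sin(a)]); tx=np.array([0,1.,0]); Rt=np.column_stack([tx,np.cross(tz,tx),tz])
    return OJ+RJ@b, RJ@Rt
for al in(.6,.8,1.,1.2):
    o=[]
    for th in(0,.2,.4,.6,.7):
        b,Rw=cov(th,al); q=ctrl.solve_ik(b-6*Rw[:,2],Rw); o.append(None if q is None else np.round(q,2).tolist())
    b,Rw=cov(0,al); q=ctrl.solve_ik(b-100*Rw[:,2],Rw); print(al,None if q is None else np.round(q,2),o)
```

```text
handle in tool: n 6667 z slope [-0.014 -3.925] y slope [ 0.002 -0.398] x max 119.74574976941871
23.41 [476.4 376.1  60.5] F [-0.4  0.8 -3.7] w 11.1 gf 117.9
True
23.93 [475.4 375.7  46.9] F [-0.6 -0.8  5. ] w 11.3 gf 119.0
24.64 [473.6 374.6  45. ] F [ 0.7 -0.2 -0. ] w 29.9 gf 0.0
25.77 [475.3 375.4 148.6] F [ 0.5 -0.2  0.5] w 30.1 gf 0.0
head [530.75831186 375.89071399  78.38162496] 68
0.6 None [[-0.57, 0.2, 2.41, 1.93, 0.67, -2.53], [-0.46, -0.01, 2.3, 1.17, 0.49, -1.64], [-0.35, -0.05, 2.12, 0.5, 0.64, -0.91], [-0.26, 0.02, 1.9, 0.21, 0.9, -0.57], [-0.22, 0.08, 1.78, 0.13, 1.04, -0.48]]
0.8 [-0.64 -0.27  2.43  0.99  0.68 -1.55] [[-0.47, 0.09, 2.32, 1.41, 0.46, -1.92], [-0.37, -0.01, 2.17, 0.59, 0.56, -1.02], [-0.28, 0.02, 1.97, 0.23, 0.83, -0.62], [-0.2, 0.13, 1.74, 0.08, 1.12, -0.44], [-0.17, 0.2, 1.62, 0.03, 1.26, -0.39]]
1.0 [-0.47 -0.23  2.26  0.54  0.72 -1.03] [[-0.38, 0.08, 2.21, 0.72, 0.48, -1.18], [-0.3, 0.06, 2.03, 0.26, 0.74, -0.67], [-0.22, 0.13, 1.82, 0.08, 1.04, -0.47], [-0.16, 0.25, 1.59, -0.01, 1.33, -0.37], [-0.13, 0.33, 1.46, -0.04, 1.48, -0.34]]
1.2 [-0.35 -0.11  2.08  0.25  0.87 -0.69] [[-0.3, 0.12, 2.07, 0.3, 0.65, -0.73], [-0.23, 0.15, 1.88, 0.09, 0.95, -0.49], [-0.17, 0.25, 1.67, -0.01, 1.25, -0.38], [-0.12, 0.38, 1.43, -0.07, 1.54, -0.32], [-0.1, 0.47, 1.3, -0.1, 1.69, -0.31]]
```

```bash
cat >> h.py <<'E'
def cov(th,al0=1.0,y=-8,r=(-200,10)):
    "bar centre and tool rot in world at cover angle th, tool starting al0 below horizontal"
    c,s=np.cos(th),np.sin(th); A=np.array([[c,0,s],[0,1,0],[-s,0,c]])
    b=np.array([90,0,60])+A@np.array([r[0],y,r[1]])
    a=al0+th; tz=np.array([np.cos(a),0,-np.sin(a)]); tx=np.array([0,1.,0]); Rt=np.column_stack([tx,np.cross(tz,tx),tz])
    return OJ+RJ@b, RJ@Rt
E
python3 - <<'E'
from h import *
p=sensors.read_state()['eef_pos']
ctrl.move_l(np.r_[p[:2],260],vel=150)
b,R=cov(0)
ctrl.move_ptp(np.array([420.,-10,290]),R); S()
ctrl.move_l(b-116*R[:,2],vel=150); ctrl.gripper_to(28,force=60); ctrl.hold(.1); S()
v=grab("wrist","w9");P=cloud(v);h=cv2.cvtColor(v['p'],cv2.COLOR_RGB2HSV);z=P[...,2]
J=(P-OJ)@RJ
m=(h[...,2]<70)&(np.abs(J[...,0]+110)<20)&(np.abs(J[...,1])<30)&(z>60)&(z<85)
print("bar jig",m.sum(),np.median(J[m],0),J[m].min(0),J[m].max(0))
grab("scene","scene9")
x=np.hstack([v['p'][:, :, ::-1],cv2.resize(load("scene9")['p'][140:270,150:290],(413,384))[:,:,::-1]])
cv2.imwrite("pics/c9.png",cv2.resize(x,(800,332)))
E
```

```text
28.16 [420.4  -9.8 290.4] F [0.5 1.1 0.2] w 30.0 gf 0.0
29.51 [466.4 -27.9 168.3] F [ 0.2  0.2 -0.1] w 28.1 gf 0.0
bar jig 989 [-114.40885563    1.24437985   75.40369228] [-118.52307066  -29.99877431   65.63359638] [-106.02254916   29.87109254   77.98801151]
```

View pics/c9.png

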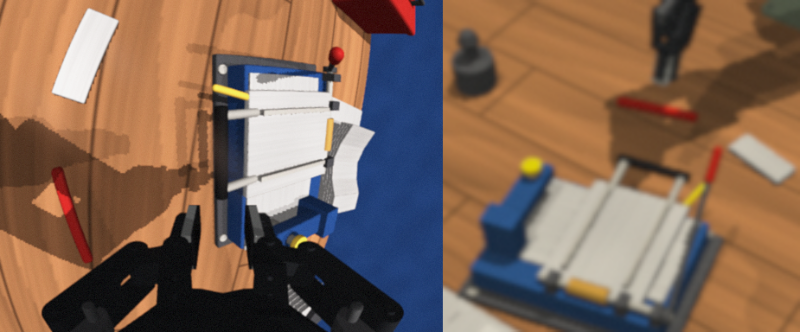

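The bar (220,150) lies ahead of the jaws, square to them. The punch is up again, with its yellow cap at (531,167). I'll approach and grip.

Run:
```python
from h import *
b,R=cov(0)
print(ctrl.move_l(b-6*R[:,2],vel=50,threshold=12)); S()
ctrl.gripper_to(0,force=80); ctrl.hold(.1); S()
v=grab("scene","scene10")
for th in np.arange(.1,.601,.1):
    b,R=cov(th); ctrl.move_l(b-6*R[:,2],rot=R,vel=50); S()
ctrl.hold(.3)
for n in("scene","top","wrist"): grab(n,n+"11")
x=np.hstack([cv2.resize(load("wrist11")['p'],(400,300)),cv2.resize(load("scene11")['p'][120:270,150:310],(400,300))])
cv2.imwrite("pics/c11.png",x[:,:,::-1])
for tag in("top11","scene11","wrist11"):
    v=load(tag);hsv=cv2.cvtColor(v['p'],cv2.COLOR_RGB2HSV);J=(cloud(v)-OJ)@RJ
    for n,lo,hi,y in(("yel",(22,130,60),(36,255,255),68),("red",(0,170,80),(8,255,255),100)):
        m=(cv2.inRange(hsv,lo,hi)>0)&(abs(J[...,1]-y)<15)&(J[...,0]>-150)&(J[...,0]<0)&(J[...,2]>90)
        Q=J[m]
        if len(Q)>5: print(tag,n,len(Q),np.median(Q,0).round(1),Q.min(0).round(1),Q.max(0).round(1),"ang",np.arctan2(Q[:,2]-60,90-Q[:,0]).mean().round(3),"slope",np.arctan(-np.polyfit(Q[:,0],Q[:,2],1)[0]).round(3), np.argwhere(m).mean(0)[::-1].round(1))
```

```text
False
31.96 [524.3 -15.3  75.3] F [ 0.3 -0.9  0.1] w 28.4 gf 0.0
32.45 [522.9 -15.1  75.5] F [-21.6  -4.2  21.5] w 0.5 gf 15.1
33.06 [526.5 -14.5  95.1] F [ 0.  -0.6 -0. ] w -0.2 gf 0.0
33.62 [530.2 -13.5 114.1] F [ 0.8  0.6 -0.4] w 0.2 gf 0.0
34.17 [536.6 -12.2 133.5] F [-1.2 -0.3  0.1] w -0.1 gf 0.0
34.73 [544.8 -10.5 152.1] F [ 0.4 -1.3  0.2] w 0.2 gf 0.0
35.29 [554.8  -8.4 169.8] F [-0.1  0.3 -0.5] w 0.1 gf 0.0
35.85 [566.5  -6.  186.4] F [ 0.6 -1.4 -0.4] w -0.1 gf 0.0
top11 red 15 [-60.5 102.6 170.4] [-75.6  96.8 159. ] [-46.8 106.4 183.3] ang 0.629 slope 0.594 [231.7 163.5]
scene11 red 56 [-57.7 101.6 167.5] [-78.2  94.6 154.3] [-41.2 106.6 182.6] ang 0.631 slope 0.566 [255.6 203.9]
wrist11 red 1451 [-61.5  99.7 173.1] [-79.9  94.5 155.9] [-40.4 106.5 183.8] ang 0.64 slope 0.566 [273.   46.8]
```

View pics/c11.png

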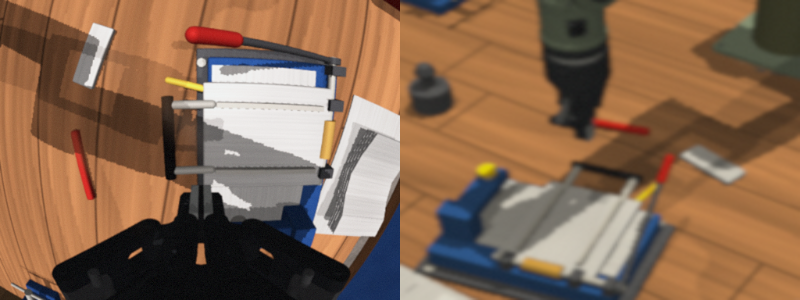

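The grasp missed: the fingers closed to 0 mm, and in this picture they are shut above the jig at (200,215) with the cover still shut. I'll work out why from the frame stored at the moment of closing.

Run:
```python
from h import *
np.set_printoptions(precision=1,suppress=True)
for tag in("scene9","w9","scene10","wrist11","scene11"):
    v=load(tag);hsv=cv2.cvtColor(v['p'],cv2.COLOR_RGB2HSV);J=(cloud(v)-OJ)@RJ
    m=(cv2.inRange(hsv,(22,130,60),(36,255,255))>0)&(abs(J[...,1]-68)<12)&(abs(J[...,0]+85)<40)&(J[...,2]>40)&(J[...,2]<200)
    if m.sum()>3: print(tag,"yel",m.sum(),np.median(J[m],0),J[m].min(0),J[m].max(0))
    d=(hsv[...,2]<75)
    for y0,y1 in((15,35),(-48,-30)):
        m=d&(J[...,1]>y0)&(J[...,1]<y1)&(abs(J[...,0]+110)<25)&(J[...,2]>50)&(J[...,2]<110)
        if m.sum()>3: print("   bar",y0,m.sum(),np.median(J[m],0),np.percentile(J[m],[3,97],0).ravel())
v=load("scene10");J=(cloud(v)-OJ)@RJ
m=(abs(J[...,1]+8)<16)&(J[...,0]>-200)&(J[...,0]<-70)&(J[...,2]>15)&(J[...,2]<190)
# tip profile relative to tool at grip moment
b,R=cov(0);Rt=RJ.T@R;T=RJ.T@(np.array([522.9,-15.1,75.5])-OJ);L=(J[m]-T)@Rt
print("tool-frame pts z hist:",np.histogram(L[:,2],bins=np.arange(-80,60,10)))
for a,c in((0,15),(15,30),(30,45),(-15,0)):
    k=(L[:,2]>a)&(L[:,2]<c);print(a,c,k.sum(),np.percentile(L[k,1],[5,50,95]) if k.any() else "",np.percentile(L[k,0],[5,50,95]) if k.any() else "")
# closed finger tips as seen now in wrist view
v=load("wrist11");Pt=ray(v,*np.meshgrid(np.arange(512),np.arange(384)))*v['d'][...,None];c=optics.camera_params("wrist")['T_tool_cam'];Pt=Pt@c[:3,:3].T+c[:3,3]
k=(abs(Pt[...,1])<20)&(abs(Pt[...,0])<15)&(Pt[...,2]<60);print("closed finger pts tool: ",np.percentile(Pt[k],[2,50,98],0))
for tag in ("w9",):
    v=load(tag);Pt=ray(v,*np.meshgrid(np.arange(512),np.arange(384)))*v['d'][...,None]@c[:3,:3].T+c[:3,3]
    k=(abs(Pt[...,1])<45)&(abs(Pt[...,0])<15)&(Pt[...,2]<60)&(Pt[...,2]>-10);Q=Pt[k]
    for s in(-1,1):
        q=Q[np.sign(Q[:,1])==s];print("open28 side",s,len(q),np.percentile(q,[2,50,98],0))
x=np.hstack([cv2.resize(load("scene10")['p'][165:255,170:270],(400,360)),cv2.resize(load("w9")['p'][60:330,140:440],(400,360))])
cv2.imwrite("pics/c10.png",x[:,:,::-1])
```

```text
scene9 yel 22 [-88.1  64.   61.1] [-108.6   56.4   54.6] [-74.5  70.3  66.2]
   bar 15 13 [-105.6   24.1   73.3] [-111.4   15.8   68.2 -102.9   33.1   75.8]
   bar -48 7 [-108.9  -35.9   73.8] [-111.4  -45.7   72.6 -105.   -31.7   75.7]
w9 yel 311 [-94.8  64.   63.6] [-114.4   56.    59.8] [-71.6  71.2  65.4]
   bar 15 366 [-114.7   25.2   75.6] [-117.9   15.7   67.1 -107.3   34.6   77.3]
   bar -48 265 [-114.1  -38.6   75.2] [-117.4  -47.4   66.9 -106.7  -30.5   77.3]
scene10 yel 24 [-90.4  64.1  59.7] [-107.9   56.4   54.7] [-75.3  69.5  62.2]
   bar 15 19 [-105.3   23.5   71.2] [-113.6   15.3   67.7 -102.7   33.9   73.7]
   bar -48 14 [-107.9  -35.7   70.6] [-113.1  -46.4   63.9 -104.   -30.8   76. ]
wrist11 yel 352 [-89.9  63.7  63.6] [-112.9   56.3   60.8] [-71.   71.3  65.9]
   bar 15 345 [-109.2   25.    76. ] [-116.3   15.6   71.8 -103.6   34.3   77.8]
   bar -48 237 [-109.4  -38.7   75.9] [-115.8  -47.5   71.8 -103.4  -30.5   77.8]
scene11 yel 21 [-90.8  64.1  61.4] [-111.1   58.7   58.1] [-73.   70.7  64.3]
   bar 15 24 [-106.2   25.9   72.5] [-113.7   16.3   65.7 -102.7   34.7   76.7]
   bar -48 11 [-107.3  -34.7   73.6] [-113.1  -43.1   70.3 -104.8  -30.8   74.6]
tool-frame pts z hist: (array([34, 36, 33, 31, 15, 20, 23, 20, 27, 15,  0,  1,  0]), array([-80, -70, -60, -50, -40, -30, -20, -10,   0,  10,  20,  30,  40,
        50]))
0 15 38 [ 1.4  4.9 10.3] [-15.3  -0.   13.3]
15 30 4 [3.2 4.  6.5] [-10.2  -2.6  11.9]
30 45 1 [27.1 27.1 27.1] [1.8 1.8 1.8]
-15 0 29 [-0.7  9.1 16.5] [-8.7  5.  10.8]
closed finger pts tool:  [[ -7.7 -18.2 -91.2]
 [ 10.8   0.2 -48.7]
 [ 13.9  17.2  -6.9]]
open28 side -1 206 [[ -9.  -25.9  -9.8]
 [  7.6 -15.9  -6.3]
 [ 11.2 -13.6   0.4]]
open28 side 1 205 [[-8.8 14.1 -9.8]
 [ 8.3 16.5 -6.4]
 [11.3 26.1  0.1]]
```

View pics/c10.png

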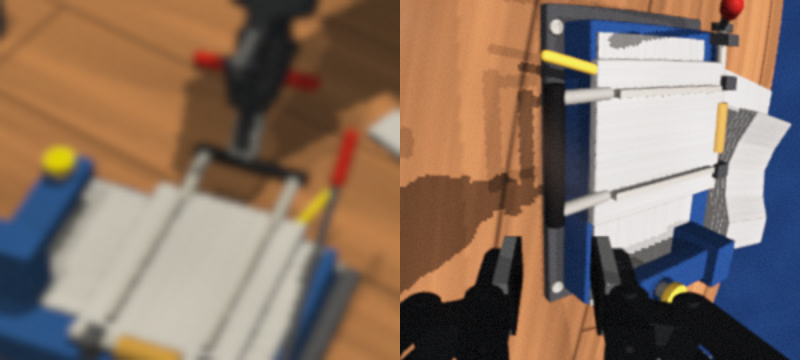

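The scene crop shows the shut fingers (250,150) ending just in front of the bar (250,165), so it was squeezed out ahead of the tips. I'll check where the fingertips really are in the tool frame.

Run:
```python
from h import *
np.set_printoptions(precision=1,suppress=True)
c=optics.camera_params("wrist")['T_tool_cam']
for tag in("w0","w5","w9","wrist11"):
    v=load(tag);Pt=ray(v,*np.meshgrid(np.arange(512),np.arange(384)))*v['d'][...,None]@c[:3,:3].T+c[:3,3]
    k=(abs(Pt[...,1])<60)&(abs(Pt[...,0])<25)&(Pt[...,2]<60)&(Pt[...,2]>-60);Q=Pt[k]
    print(tag,np.histogram(Q[:,2],bins=np.arange(-60,61,10))[0])
    for z0 in range(-20,40,10):
        q=Q[(Q[:,2]>z0)&(Q[:,2]<=z0+10)]
        if len(q)>3: print("  z",z0,len(q),"x",np.percentile(q[:,0],[2,50,98]),"|y|",np.percentile(abs(q[:,1]),[2,50,98]))
print(sensors.read_state()['t'],ctrl.tcp_to_tips)
```

```text
w0 [ 985 1280 1171  976  505    0    0    0    0    0    0    0]
  z -20 505 x [-10.2   4.7  11.2] |y| [42.2 42.9 53.7]
w5 [4748 2035  825  719  637 2212    0    0    0    0    0    0]
  z -20 637 x [-7.8  7.4 11.2] |y| [ 5.2 11.1 19. ]
  z -10 2212 x [-23.7   7.1  24.3] |y| [ 0.2  3.7 15.6]
w9 [4740 1784  929  778  675  398   13    0    0    0    0    0]
  z -20 675 x [-9.   7.1 11.4] |y| [13.7 18.6 27.2]
  z -10 398 x [-9.   8.5 11.2] |y| [13.6 16.4 25.9]
  z 0 13 x [-8.9 -6.9  8.5] |y| [13.6 13.8 14.3]
wrist11 [4704 2141  715  642  555  292    0    0    0    0    0    0]
  z -20 555 x [ 6.3  7.6 11.2] |y| [ 0.2  6.8 13.3]
  z -10 292 x [ 6.1 10.6 11.4] |y| [ 0.3  5.3 12.6]
36.3 25.0
```

Measured fingertips sit at tool z ≈ 0, not +25, so the bar was right at the tips. I'll retry with the TCP 14 mm beyond the bar.

Run:
```python
from h import *
D=14
b,R=cov(0)
ctrl.move_l(b-80*R[:,2],rot=R,vel=150); ctrl.gripper_to(30,force=80); S()
print(ctrl.move_l(b+D*R[:,2],vel=70,threshold=12)); S()
ctrl.gripper_to(0,force=80); ctrl.hold(.1); s=S()
if s['grip_width']>5:
    for th in (.1,.2):
        b,R=cov(th); ctrl.move_l(b+D*R[:,2],rot=R,vel=50); s=S()
    c=optics.camera_params("wrist")['T_tool_cam']
```

```text
37.98 [485.4 -23.6 137.4] F [ 0.2  0.1 -0.3] w 30.4 gf 0.0
False
39.48 [535.  -13.1  58.6] F [ 0.7 -0.1  0.9] w 30.0 gf 0.0
39.88 [534.2 -13.3  58.1] F [-5.1 -2.5  2.2] w 11.3 gf 78.0
40.42 [534.8 -13.1  76.8] F [-0.9 -3.3 -4.9] w 11.6 gf 79.0
40.95 [537.3 -12.5  95.6] F [-1.7 -4.7 -4.2] w 11.8 gf 79.1
```

Run:
```python
from h import *
D=14
for th in (.3,.4,.5,.6):
    b,R=cov(th); ctrl.move_l(b+D*R[:,2],rot=R,vel=60); S()
ctrl.hold(.3); s=S()
for tag,n in(("top12","top"),("scene12","scene"),("wrist12","wrist")):
    v=grab(n,tag);hsv=cv2.cvtColor(v['p'],cv2.COLOR_RGB2HSV);J=(cloud(v)-OJ)@RJ
    for n,lo,hi,y in(("yel",(22,130,60),(36,255,255),65),("red",(0,170,80),(8,255,255),100)):
        m=(cv2.inRange(hsv,lo,hi)>0)&(abs(J[...,1]-y)<15)&(J[...,0]>-150)&(J[...,0]<0)&(J[...,2]>90)
        Q=J[m]
        if len(Q)>5: print(tag,n,len(Q),np.median(Q,0).round(1),Q.min(0).round(1),Q.max(0).round(1),"ang",np.arctan2(Q[:,2]-60,90-Q[:,0]).mean().round(3),"slope",np.arctan(-np.polyfit(Q[:,0],Q[:,2],1)[0]).round(3))
    # cover plane slope
    if tag!="scene12":
        m=(J[...,1]>-20)&(J[...,1]<25)&(J[...,0]>-30)&(J[...,0]<70)&(J[...,2]>60)&(J[...,2]<190)&(hsv[...,1]<60);Q=J[m]
        if len(Q)>50: print("  cover slope",np.arctan(-np.polyfit(Q[:,0],Q[:,2],1)[0]).round(3),len(Q))
```

```text
41.42 [541.6 -11.6 114.3] F [-2.7 -4.3 -4.5] w 11.1 gf 79.1
41.88 [547.6 -10.3 132.2] F [-2.1 -5.  -4.6] w 11.2 gf 79.1
42.35 [555.4  -8.5 149.4] F [-3.8 -5.5 -3.8] w 11.0 gf 79.2
42.82 [564.8  -6.5 165.9] F [-4.4 -5.4 -3.4] w 11.4 gf 79.2
43.12 [564.7  -6.5 165.7] F [-4.3 -3.8 -3. ] w 11.1 gf 79.2
top12 red 19 [-64.5 102.6 171.4] [-79.5  97.9 157.4] [-45.6 106.5 186.8] ang 0.628 slope 0.618
scene12 yel 35 [-58.9  64.9 160.9] [-77.1  57.5 150.8] [-43.   70.8 173.3] ang 0.598 slope 0.522
scene12 red 56 [-57.2 101.6 167.8] [-76.9  94.2 152.9] [-39.6 106.1 181.6] ang 0.631 slope 0.59
wrist12 yel 1115 [-63.6  64.6 166.1] [-80.4  54.8 150.1] [-41.8  74.3 306.6] ang 0.606 slope 0.585
wrist12 red 1930 [-62.2  99.5 173.5] [-79.6  94.5 154.6] [-39.8 106.5 183.6] ang 0.64 slope 0.565
  cover slope 0.586 5312
```

Run:
```python
from h import *
b,R=cov(.617); ctrl.move_l(b+14*R[:,2],rot=R,vel=30); ctrl.hold(.5); S()
v=grab("wrist","wrist13");hsv=cv2.cvtColor(v['p'],cv2.COLOR_RGB2HSV);J=(cloud(v)-OJ)@RJ
for n,lo,hi,y in(("yel",(22,130,60),(36,255,255),65),("red",(0,170,80),(8,255,255),100)):
    Q=J[(cv2.inRange(hsv,lo,hi)>0)&(abs(J[...,1]-y)<15)&(J[...,0]>-150)&(J[...,0]<0)&(J[...,2]>90)&(J[...,2]<200)]
    print(n,np.median(Q,0).round(1),"ang",np.arctan2(Q[:,2]-60,90-Q[:,0]).mean().round(3),"slope",np.arctan(-np.polyfit(Q[:,0],Q[:,2],1)[0]).round(3))
s=grab("scene");P=cloud(s);m=(np.hypot(P[...,0]-526,P[...,1]-381)<35)&(P[...,2]>60);print("mallet",np.median(P[m],0).round(1),m.sum(),P[m][:,2].max())
J=(P-OJ)@RJ;h=cv2.cvtColor(s['p'],cv2.COLOR_RGB2HSV);m=(cv2.inRange(h,(22,130,60),(36,255,255))>0)&(np.hypot(J[...,0]+20,J[...,1]+125)<25);print("cap",m.sum(),np.median(J[m],0).round(1))
print(ctrl.finish_job())
```

```text
44.02 [566.4  -6.1 168.4] F [-3.8 -4.2 -4.2] w 11.3 gf 79.2
yel [-61.8  64.7 168.6] ang 0.621 slope 0.584
red [-61.9  99.6 173.2] ang 0.639 slope 0.568
mallet [533.4 382.3  77.4] 206 82.41295642607588
cap 45 [ -15.6 -122.4  117.4]
the job is handed in; nothing more can be done
None
```

Job handed in at about 44 s: the punch was driven fully down with the mallet, the mallet is back standing on the bench, and the gripper is holding the cover within about 0.02 rad of the marker arm (my measurement; no verdict was shown), after a first grasp of the bar slipped off and I re-gripped it deeper.

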